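# Set and lock a core tray's end stop

## Task

Two short trays on the bench each have an adjustable end stop; work on the one whose tray holds the rock core. Turn the black knob on its dial until the knob's nose points at the blackened clip on the dial's rim, then turn the lock ring under the dial tight: clockwise seen from above, by its upright tab, as far as it goes. Then let go, with the knob still pointing at the clip.

Things in the scene. Friction and masses are not known exactly. Their poses are not given: they have to be found in the camera images.
- knob_grip (a point): black knob on top of the stop head at the end of the tray that holds the rock core. Hub 40 mm across, and on it an upright bar 40 mm long, 14 mm thick, from 72 to 112 mm height, to pinch and turn. Point on its upright axis at 96 mm height, mid-bar; x points along the bar to the nose (low, white line, 33 mm out), z up. Starts 30 to 85 deg counter-clockwise of the clip; 0.08 N m, stays as left
- clip_mark (a point): blackened steel clip fixed on the rim of the aluminium dial under the knob (dial 88 mm across, fixed, top at 66 mm height, above a grey block 110 x 110 x 45 mm). Clip 18 mm radial (34 to 52 mm from the axis), 11 mm wide, 3 mm proud of the dial. Point on its top, 40 mm from the knob's axis, 69 mm high: the setting for the nose. It cannot be moved
- lock_ring (a joint): steel lock ring, 80 mm across, between block and dial (47 to 59 mm high), on the knob's axis. Rad: 0 fully loose, growing clockwise seen from above to 1.05 at its end stop, tight. Starts between 0 and 0.2; takes 0.2 N m, stays as left, does not turn the knob
- lock_tab (a point): upright steel tab at the end of the lock ring's arm (10 mm wide, 47 to 59 mm high), on the side of the head away from the tray. Tab 16 mm radial, 12 mm thick, from 47 to 97 mm height. Point on its centre line at 80 mm height, 78 mm from the knob's axis; x points outward from that axis, z up. Pinch it across its 12 mm from above and follow the arc, or push it round

How it is judged:
By the outcome, as a careful person would: the job done as asked, in the order asked, and still so for the second after the job is handed in, with the robot touching nothing.
It also fails if it takes over 48 s, if anything falls off the work surface, if the arm or the gripper's body presses on something with over 40 N, if the wrist force passes 120 N, or if a joint passes its speed limit or range.

## Robot

A 6-joint arm with a two-finger parallel gripper is mounted at the origin on the work surface. World frame = base frame: x ahead of the robot, y to its left, z up, the work surface at z = 0. Lengths are in m, angles in rad, forces in N, time in s.
With the tool pointing down it reaches from about 0.425 to 0.95 m from the base axis. Payload 3.5 kg.
Tool frame: the origin (TCP) lies midway between the tips of the shut fingers; the grasp point (between the pads) lies 19 mm behind it; z points along the fingers, y is the line along which they close (so a half turn about z gives the same grasp; the last joint's range is limited). The gripper opens to 85 mm and grips with 20 to 120 N. Pads are 22 mm wide; open, the fingers measure 114 mm over their backs; the gripper's body (76 mm by 85 mm) begins 54 mm behind the grasp point. The pads swing forward as they close: fully open they stand 13 mm farther back than shut.
Start: joints at [-1.382, 0.286, 1.577, -0, 1.279, -0.15], TCP at [0.224, -0.637, 0.231] pointing down, gripper open.
Joint ranges: [-2.77, 2.77], [-0.9, 2.22], [0.21, 2.48], [-1.53, 4.67], [0.24, 2.81], [-2.84, 2.84]. Speed limits (rad/s): [2.79, 2.79, 3.14, 3.14, 3.14, 3.14].

## Interface

Orientations are given as a unit quaternion [x, y, z, w].
In Python, from plant import ctrl gives the robot as it stands. The module is installed in compiled form; this text tells all that it offers.
- The arm moves only by the shell command python3 -m inch 'ROWS' [FORCE]. ROWS is JSON, a list of rows, each a list of 5 numbers: the closure, from 0 (fully open) to 1 (shut), then the shift along the tool's x, y, z in m, then the turn about the tool's z in degrees. A call has 1 to 5 rows; each row is the pose to reach, as a shift and turn from the pose commanded when the call began, along the tool's axes at that moment; what a row does not reach only later rows make up. A row lasts 1/12 s, in which the tool goes at most 41.7 mm and 7.16 degrees, less where a joint would pass 70% of its speed; a pose out of reach is approached as far as the arm can. A call with a gripper value outside its range is refused whole. The fingers move at their own pace and stop on an object; FORCE is the grip in N (left out, the last holds). Time passes only in rows, so rows that repeat a pose let the fingers close. It gives the time, the measured TCP pose, the force, the opening and the grip force at its end, in the units of the state.
- ctrl.get_state(): the state, without advancing time (a new reading comes with each control period).
- ctrl.read_camera(name): name is "side" or "top" or "wrist"; returns a dict with "pixels" (420x560x3 uint8, red, green, blue), "depth" (420x560 float32, m along the optical axis (not along the pixel's ray), 0 where there is no reading), "fx", "fy", "cx", "cy" (pixels), "xyz" and "rotation" of the camera in the world; the wrist camera has in their place "mount" (4x4, takes a point from camera to tool coordinates, whose origin is the TCP and whose axes are the flange's). Camera axes: x right, y down, z forward; pixel columns grow to the right and rows downward; lengths in m; the calibration is good to about 2 mm. A picture is of the moment at which its call begins: read the wrist's pose just before it.
- ctrl.sign_off(): hands the job in; it is judged then, once.
Trained networks look in a picture, given as the dict that the camera call returned (one of the last four; its "shot" number tells which), for a name from the list of things; names that differ only in an ending like _2 or _b are one class to them, and where a whole thing is asked for, a point or a joint stands for the part that bears it (a point fixed in the world has none). Each returns a list of dicts, best first, with "score" (0 to 1); they miss things now and then, are a little off and sometimes report something else, mostly with a low value. They report only what shows in the picture. A call takes as long as a camera call.
- ctrl.spot_in(query, picture): "at" ([column, row] in pixels, amid what is visible of it).
- ctrl.tip_of(query, picture): "at" ([column, row] in pixels: a listed point, or the origin of a listed thing).
The state is a dict: "time": time; "qpos": joint angles; "dq": joint speeds; "joint_efforts": joint torques, N m; "eef_pos": TCP position; "tcp_rot": TCP orientation; "contact_force": force on the tool from outside, world axes, zero at the start; "wrist_torque": the same for the moment, N m; "opening": opening from 0.0 (shut) to 1.0 (fully open); "finger_force": force on a finger pad.
Only numpy, scipy, OpenCV 4.12 (cv2) and the standard library are available. Lean on these libraries where they do the work, as an engineer would, in place of code of your own. Each camera call takes 0.05 s, during which the arm holds its last target. There are 200 camera calls.

## Working session

There is one attempt and no reset: what is moved stays moved. The work goes in short steps, Python scripts to look and compute and a shell command to move; the robot and the scene stay as the last step left them, time stands still between calls to the robot, and variables do not carry over. Pictures are saved under pics/ and viewed, at most 10 in all, crops included, and the job is handed in when it is done.

```bash
mkdir -p pics
cat > h.py <<'E'
import numpy as np, cv2
from plant import ctrl
from scipy.spatial.transform import Rotation as R
def shot(n):
    s=ctrl.get_state(); p=ctrl.read_camera(n)
    if n=="wrist":
        T=np.eye(4);T[:3,:3]=R.from_quat(s["tcp_rot"]).as_matrix();T[:3,3]=s["eef_pos"];p["T"]=T@np.array(p["mount"])
    else:
        T=np.eye(4);M=np.array(p["rotation"]);T[:3,:3]=M if M.shape==(3,3) else R.from_quat(M).as_matrix();T[:3,3]=p["xyz"];p["T"]=T
    return p
def ray(p,uv):
    d=np.array([(uv[0]-p["cx"])/p["fx"],(uv[1]-p["cy"])/p["fy"],1]);return p["T"][:3,3],p["T"][:3,:3]@d
def atz(p,uv,z):
    o,d=ray(p,uv);return o+d*(z-o[2])/d[2]
def cloud(p):
    v,u=np.mgrid[:420,:560];d=p["depth"];c=np.stack([(u-p["cx"])/p["fx"]*d,(v-p["cy"])/p["fy"]*d,d],-1)
    return c@p["T"][:3,:3].T+p["T"][:3,3]
def save(p,n): cv2.imwrite("pics/"+n,cv2.cvtColor(p["pixels"],cv2.COLOR_RGB2BGR))
E
python3 - <<'E'
from h import *
np.set_printoptions(precision=4,suppress=True)
Z={"knob_grip":.096,"clip_mark":.069,"lock_tab":.08}
for n in("top","side"):
    p=shot(n);save(p,n+"1.png");print(n,p["T"][:3,3])
    for q in Z:
        for r in ctrl.tip_of(q,p)[:4]: print(q,r["score"],r["at"],atz(p,r["at"],Z[q]))
s=ctrl.get_state();print(s["time"],s["eef_pos"],R.from_quat(s["tcp_rot"]).as_matrix())
E
```

```text
top [ 0.422  -0.0452  0.7159]
knob_grip 0.91 [356.4, 247.7] [ 0.5127 -0.1627  0.096 ]
clip_mark 0.49 [350.8, 230.4] [ 0.5452 -0.156   0.069 ]
lock_tab 0.68 [370.7, 291.5] [ 0.4464 -0.1946  0.08  ]
side [ 0.2224 -0.351   0.6152]
knob_grip 0.79 [341.3, 267.4] [ 0.507  -0.1616  0.096 ]
clip_mark 0.56 [360.3, 257.1] [ 0.5538 -0.1581  0.069 ]
lock_tab 0.86 [331.2, 323.1] [ 0.4471 -0.2021  0.08  ]
0.4 [ 0.2243 -0.6365  0.2312] [[ 0.9432  0.3323 -0.    ]
 [ 0.3323 -0.9432  0.0003]
 [ 0.0001 -0.0003 -1.    ]]
```

View pics/top1.png

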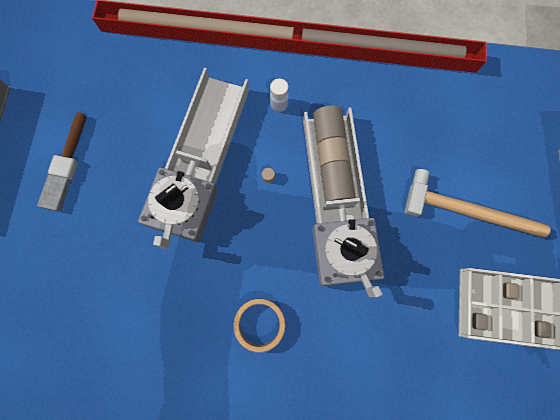

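View pics/side1.png

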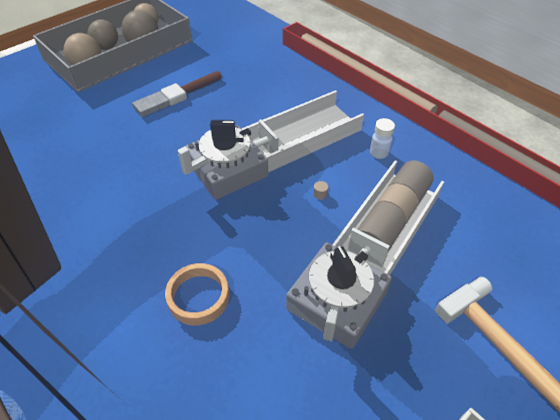

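The right-hand tray holds the rock core, with its knob at about (356,248) in the top view. The clip is at (351,226), up-image, and the nose points left at about (333,243). The tab is at about (371,291). I'll move over the knob.

```bash
python3 -m inch '[[0,0.03,-0.025,0,0],[0,0.06,-0.05,0,0],[0,0.09,-0.075,0,0],[0,0.12,-0.1,0,0],[0,0.15,-0.125,0,0]]'; python3 -m inch '[[0,0.03,-0.025,0,0],[0,0.06,-0.05,0,0],[0,0.09,-0.075,0,0],[0,0.12,-0.1,0,0],[0,0.15,-0.125,0,0]]';python3 -m inch '[[0,0.03,-0.025,0,0],[0,0.06,-0.05,0,0],[0,0.08,-0.07,0,0],[0,0.08,-0.08,0,0],[0,0.08,-0.08,0,0]]'
python3 - <<'E'
from h import *
np.set_printoptions(precision=4,suppress=True)
Z={"knob_grip":.096,"clip_mark":.069,"lock_tab":.08}
for n in("wrist","top"):
    p=shot(n);save(p,n+"2.png");print(n,p["T"][:3,3])
    for q in Z:
        for r in ctrl.tip_of(q,p)[:4]: print(q,r["score"],r["at"],atz(p,r["at"],Z[q]))
s=ctrl.get_state();print(s["time"],s["eef_pos"],R.from_quat(s["tcp_rot"]).as_matrix(),s["qpos"])
E
```

```text
time: 0.82
eef_pos: [0.3249, -0.4673, 0.2314]
tcp_rot: [0.986, 0.168, 0.0, 0.0]
contact_force: [1.2, 0.3, -0.3]
opening: 0.999
finger_force: 0.0
time: 1.23
eef_pos: [0.4249, -0.2994, 0.2317]
tcp_rot: [0.986, 0.168, 0.0, 0.0]
contact_force: [0.7, -1.1, -0.6]
opening: 0.999
finger_force: 0.0
time: 1.65
eef_pos: [0.473, -0.197, 0.2313]
tcp_rot: [0.985, 0.17, -0.0, -0.0]
contact_force: [-0.2, -0.2, -0.1]
opening: 0.999
finger_force: 0.0
wrist [ 0.5417 -0.1719  0.3739]
knob_grip 0.72 [250.5, 142.6] [ 0.5105 -0.1569  0.096 ]
clip_mark 0.73 [265.2, 96.8] [ 0.5512 -0.1552  0.069 ]
top [ 0.422  -0.0452  0.7159]
clip_mark 0.56 [351.9, 229.3] [ 0.5473 -0.1577  0.069 ]
lock_tab 0.39 [372.7, 290.2] [ 0.4488 -0.1977  0.08  ]
2.05 [ 0.4728 -0.2001  0.2313] [[ 0.9438  0.3307 -0.0001]
 [ 0.3307 -0.9438 -0.0001]
 [-0.0001  0.     -1.    ]] [-0.5982 -0.0743  1.9685 -0.0001  1.2474  0.6356]
```

View pics/wrist2.png

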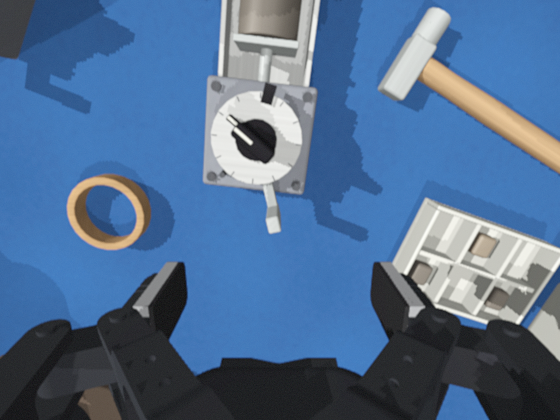

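The wrist view shows the dial centred near (256,138), the nose line at about (238,128), the clip at (268,93) and the tab top at about (274,228). I'll rectify it to dial height and measure.

```bash
cat >> h.py <<'E'
def rect(p,c,z,h=.1,N=600):
    # image up=+x, right=-y
    w=[(c[0]+h,c[1]+h),(c[0]+h,c[1]-h),(c[0]-h,c[1]-h),(c[0]-h,c[1]+h)]
    Ti=np.linalg.inv(p["T"]);s=[]
    for x,y in w:
        q=Ti@[x,y,z,1];s.append([p["fx"]*q[0]/q[2]+p["cx"],p["fy"]*q[1]/q[2]+p["cy"]])
    H=cv2.getPerspectiveTransform(np.float32(s),np.float32([[0,0],[N,0],[N,N],[0,N]]))
    return cv2.warpPerspective(cv2.cvtColor(p["pixels"],cv2.COLOR_RGB2BGR),H,(N,N),flags=cv2.INTER_CUBIC)
E
python3 - <<'E'
from h import *
np.set_printoptions(precision=4,suppress=True)
p=shot("wrist");c=(.51,-.158)
im=rect(p,c,.066);g=cv2.cvtColor(im,cv2.COLOR_BGR2HSV)
cv2.imwrite("pics/r3.png",im)
m=((g[...,2]>170)&(g[...,1]<60)).astype(np.uint8)
m=cv2.morphologyEx(m,cv2.MORPH_OPEN,np.ones((5,5)))
n,l,st,ce=cv2.connectedComponentsWithStats(m)
for i in range(1,n):
    if st[i,4]>2000:
        pts=np.argwhere(l==i)[:,::-1];print(st[i],cv2.minEnclosingCircle(pts.astype(np.float32)))
C=cloud(p)
def rep(nm,sel):
    P=C[sel];print(nm,len(P),P.mean(0) if len(P) else 0,P.min(0) if len(P) else 0,P.max(0) if len(P) else 0)
near=(np.hypot(C[...,0]-.51,C[...,1]+.158)<.1)
for a in(.105,.085,.064):
    for nm,s in(("ctr",np.hypot(C[...,0]-.51,C[...,1]+.158)<.05),("tab",(C[...,0]<.46)&near)):
        rep((a,nm),s&(C[...,2]>a)&(C[...,2]<a+.02))
E
```

```text
[ 111    0   51  168 2222] ((135.0, 83.5), 86.88076782226562)
[ 156    0  205  151 6838] ((258.19635009765625, 58.010711669921875), 104.40372467041016)
[ 280   92   63   44 2077] ((310.98114013671875, 108.04174041748047), 34.014827728271484)
[  127   164   307   313 52314] ((274.0, 321.5), 204.7322540283203)
[ 406  495   55   60 2024] ((432.4160461425781, 523.6435546875), 30.700693130493164)
(0.105, 'ctr') 827 [ 0.5127 -0.1588  0.1115] [ 0.4997 -0.1788  0.1051] [ 0.5249 -0.139   0.1139]
(0.105, 'tab') 0 0 0 0
(0.085, 'ctr') 99 [ 0.5185 -0.1616  0.0954] [ 0.5109 -0.1787  0.0852] [ 0.525  -0.1436  0.1049]
(0.085, 'tab') 245 [ 0.4477 -0.1996  0.0954] [ 0.4373 -0.2081  0.0852] [ 0.4554 -0.1917  0.0987]
(0.064, 'ctr') 5732 [ 0.5148 -0.1587  0.0672] [ 0.4686 -0.2022  0.064 ] [ 0.5599 -0.1154  0.084 ]
(0.064, 'tab') 82 [ 0.4521 -0.1983  0.0745] [ 0.4455 -0.2073  0.0645] [ 0.4554 -0.1916  0.0835]
```

View pics/r3.png

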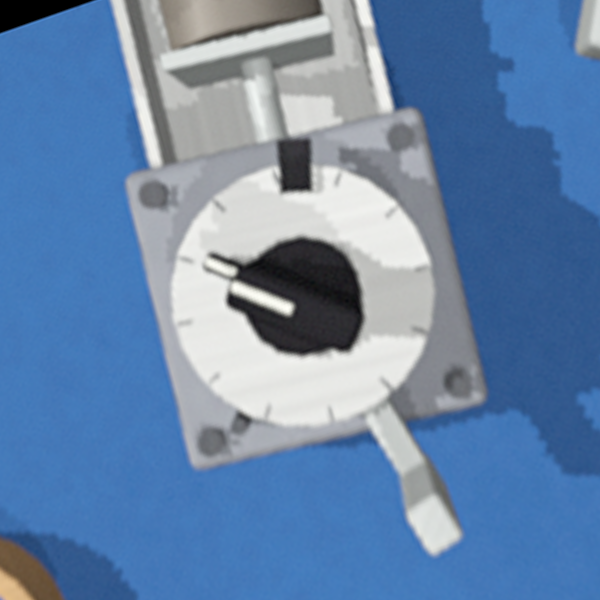

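```bash
python3 -m inch '[[0.5,0.02,-0.01,0.02,-7],[0.5,0.04,-0.02,0.04,-14],[0.5,0.051,-0.026,0.06,-21],[0.5,0.051,-0.026,0.08,-28],[0.5,0.051,-0.026,0.08,-35]]' 30; python3 -m inch '[[0.5,0,0,0,-7],[0.5,0,0,0,-14],[0.5,0,0,0,-15.5],[0.5,0,0,0,-15.5]]'
python3 - <<'E'
from h import *
np.set_printoptions(precision=4,suppress=True)
s=ctrl.get_state();M=R.from_quat(s["tcp_rot"]).as_matrix();print(s["time"],s["eef_pos"],s["qpos"],s["opening"],np.degrees(np.arctan2(M[1,0],M[0,0])))
print("d tool",M.T@(np.array([.5125,-.1588,.077])-s["eef_pos"]))
p=shot("wrist");im=rect(p,(.5125,-.1588),.112);cv2.imwrite("pics/r4.png",im)
E
```

```text
time: 2.52
eef_pos: [0.5102, -0.156, 0.1463]
tcp_rot: [0.888, 0.46, -0.002, -0.004]
contact_force: [0.2, 0.6, -0.2]
opening: 0.5
finger_force: 0.0
time: 2.85
eef_pos: [0.5125, -0.158, 0.1512]
tcp_rot: [0.82, 0.573, -0.0, -0.0]
contact_force: [0.4, -0.8, 1.0]
opening: 0.499
finger_force: 0.0
2.85 [ 0.5125 -0.158   0.1512] [-0.4883  0.0634  1.9859 -0.      1.0925 -0.1374] 0.4993949484974663 69.89913058716472
d tool [-0.0008  0.0003  0.0742]
```

View pics/r4.png

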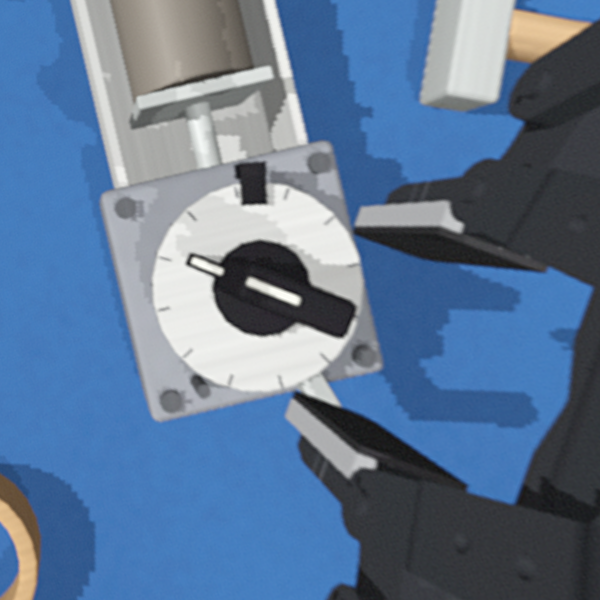

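```bash
python3 -m inch '[[0.5,0,0,0.03,0],[0.5,0,0,0.06,0],[0.5,0,0,0.074,1],[0.5,0,0,0.074,1],[0.9,0,0,0.074,1]]' 30; python3 -m inch '[[1,0,0,0,0],[1,0,0,0,0],[1,0,0,0,0],[1,0,0,0,0]]' 40
python3 - <<'E'
from h import *
np.set_printoptions(precision=4,suppress=True)
s=ctrl.get_state();print(s["eef_pos"],s["qpos"],s["wrist_torque"])
E
```

```text
time: 3.32
eef_pos: [0.5122, -0.1577, 0.077]
tcp_rot: [0.825, 0.566, -0.0, -0.001]
contact_force: [-0.3, 0.3, 0.3]
opening: 0.372
finger_force: 0.0
time: 3.65
eef_pos: [0.5131, -0.158, 0.0789]
tcp_rot: [0.824, 0.566, 0.0, 0.001]
contact_force: [-2.0, -0.1, 4.5]
opening: 0.162
finger_force: 41.1
[ 0.5131 -0.158   0.0789] [-0.4877  0.1648  2.0252 -0.0005  0.9498 -0.1196] [0.0324 0.4135 0.0441]
```

```bash
python3 -m inch '[[1,0,0,-0.001,7],[1,0,0,-0.002,14],[1,0,0,-0.002,21],[1,0,0,-0.002,28],[1,0,0,-0.002,35]]' 40; python3 -m inch '[[1,0,0,0,7],[1,0,0,0,14],[1,0,0,0,21],[1,0,0,0,28],[1,0,0,0,28]]' 40
python3 - <<'E'
from h import *
np.set_printoptions(precision=4,suppress=True)
s=ctrl.get_state();M=R.from_quat(s["tcp_rot"]).as_matrix();print(s["time"],s["eef_pos"],s["qpos"],s["wrist_torque"],np.degrees(np.arctan2(M[1,0],M[0,0])))
c=(.5125,-.1588)
a=rect(shot("wrist"),c,.066,.06,400);b=rect(shot("top"),c,.066,.06,400);cv2.imwrite("pics/r5.png",np.hstack([a,b]))
E
```

```text
time: 4.07
eef_pos: [0.5138, -0.1586, 0.079]
tcp_rot: [0.957, 0.289, 0.002, 0.002]
contact_force: [5.0, -4.6, -6.3]
opening: 0.159
finger_force: 39.6
time: 4.48
eef_pos: [0.514, -0.1593, 0.079]
tcp_rot: [0.999, 0.049, 0.002, 0.002]
contact_force: [5.7, -5.2, -8.7]
opening: 0.154
finger_force: 39.5
4.4833 [ 0.514  -0.1593  0.079 ] [-0.4886  0.1648  2.025  -0.0019  0.9451  0.9844] [-0.8888 -0.6979 -0.0283] 5.6688173455876285
```

View pics/r5.png

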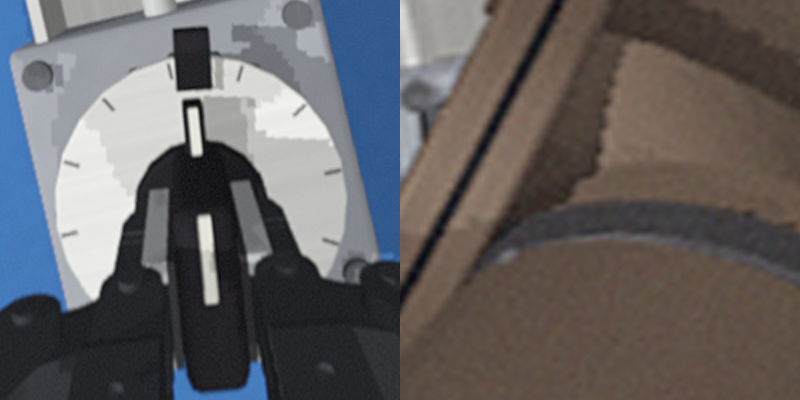

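The nose is a few degrees left of the clip: nose line at (195,130), clip at (193,58), axis at (201,200). I'll turn about 2.5° more, release, rise and measure.

```bash
python3 -m inch '[[1,0,0,0,1.5],[1,0,0,0,2.5],[1,0,0,0,2.5],[0.5,0,0,0,2.5],[0.5,0,0,0,2.5]]'; python3 -m inch '[[0.5,0,0,-0.03,0],[0.5,-0.02,0,-0.07,0],[0.5,-0.03,0,-0.1,0],[0.5,-0.03,0,-0.12,0],[0.5,-0.03,0,-0.12,0]]'
cat > meas.py <<'E'
from h import *
np.set_printoptions(precision=4,suppress=True)
import sys
s=ctrl.get_state();M=R.from_quat(s["tcp_rot"]).as_matrix();print(s["time"],s["eef_pos"],s["qpos"],np.degrees(np.arctan2(M[1,0],M[0,0])))
p=shot("wrist");c=(.5125,-.1588);h=.055
out=[]
for z in(.066,.112): out.append(cv2.resize(rect(p,c,z,h,1100),(400,400),interpolation=cv2.INTER_AREA))
cv2.imwrite("pics/"+sys.argv[1],np.hstack(out))
for z in(.066,.072):
    g=cv2.cvtColor(rect(p,c,z,h,1100),cv2.COLOR_BGR2GRAY)
    # boundary of bright dial: radial scan from centre outward, robust circle fit
    if z==.066:
        hsv=cv2.cvtColor(rect(p,c,z,h,1100),cv2.COLOR_BGR2HSV);pts=[]
        m=cv2.medianBlur(((hsv[...,2]>185)&(hsv[...,1]<25)).astype(np.uint8),9)
        cn=max(cv2.findContours(m,0,cv2.CHAIN_APPROX_NONE)[0],key=cv2.contourArea)[:,0].astype(float)
        from scipy.optimize import least_squares
        f=least_squares(lambda q:np.hypot(cn[:,0]-q[0],cn[:,1]-q[1])-440,[550,550],loss="cauchy",f_scale=4).x
        print("dial",c[0]+(550-f[1])*1e-4,c[1]-(f[0]-550)*1e-4)
    m=((g<70)*255).astype(np.uint8);n,l,st,ce=cv2.connectedComponentsWithStats(m)
    for i in range(1,n):
        if st[i,4]>1500:
            (x,y),wh,a=cv2.minAreaRect(np.argwhere(l==i)[:,::-1].astype(np.float32));print("dark",z,st[i],ce[i],(x,y),wh,a,"ang from dial",np.degrees(np.arctan2(f[0]-x,f[1]-y)))
E
python3 meas.py r6.png
```

```text
time: 5.0
eef_pos: [0.5127, -0.1576, 0.0796]
tcp_rot: [1.0, 0.03, 0.0, -0.0]
contact_force: [-0.6, -0.2, -0.1]
opening: 0.432
finger_force: 0.0
time: 5.42
eef_pos: [0.4851, -0.1607, 0.206]
tcp_rot: [1.0, 0.03, 0.005, 0.003]
contact_force: [0.2, -0.0, 0.6]
opening: 0.499
finger_force: 0.0
5.4167 [ 0.4851 -0.1607  0.206 ] [-0.5188 -0.063   2.0055  0.0004  1.1873  0.9924] 3.4069563952717528
dial 0.5114605440511595 -0.15804645752431026
dark 0.066 [  473    45   102   167 14755] [524.2623 126.972 ] (524.898193359375, 127.2281494140625) (161.44422912597656, 96.17274475097656) 85.42607879638672 ang from dial 2.322267650862194
dark 0.066 [   360    363    385    497 116414] [553.9984 599.0203] (574.644287109375, 601.509033203125) (473.69830322265625, 382.48358154296875) 58.04563903808594 ang from dial -141.950220331225
dark 0.072 [  474    46   100   163 14157] [524.0069 126.667 ] (524.5989379882812, 126.88578796386719) (157.88345336914062, 94.40234375) 85.91438293457031 ang from dial 2.359921551249855
dark 0.072 [   363    358    377    486 111531] [553.138  588.6972] (573.4573364257812, 591.1713256835938) (463.37164306640625, 374.6207275390625) 58.02076721191406 ang from dial -134.79964958024095
```

View pics/r6.png

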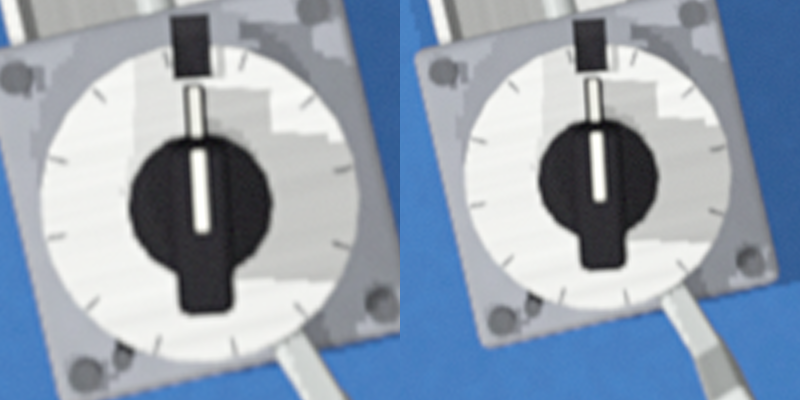

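The nose line lies on the clip's centre line within about 1° (clip 191,46; nose 192,90 to 196,137; axis ~199,203 in the left panel). Now the tab.

```bash
python3 -m inch '[[0.5,-0.02,0.018,0,-7],[0.5,-0.04,0.036,0,-14],[0.5,-0.04,0.036,0.02,-21],[0.5,-0.04,0.036,0.04,-28],[0.5,-0.04,0.036,0.06,-29]]'; python3 -m inch '[[0.5,0,0,0,0],[0.5,0,0,0,0]]'
python3 - <<'E'
from h import *
np.set_printoptions(precision=4,suppress=True)
p=shot("wrist");s=ctrl.get_state();M=R.from_quat(s["tcp_rot"]).as_matrix();print(s["time"],s["eef_pos"],np.degrees(np.arctan2(M[1,0],M[0,0])),s["qpos"])
C=cloud(p);sel=(np.hypot(C[...,0]-.4477,C[...,1]+.1996)<.03)&(C[...,2]>.09)&(C[...,2]<.104)
P=C[sel];print(len(P))
if len(P):
    r=cv2.minAreaRect(P[:,:2].astype(np.float32)*1000);print(P.mean(0),r)
    t=np.array([*P.mean(0)[:2],.064]);print("d tool",M.T@(t-s["eef_pos"]))
save(p,"w7.png")
E
```

```text
time: 5.88
eef_pos: [0.444, -0.1974, 0.1374]
tcp_rot: [0.96, 0.281, -0.0, -0.001]
contact_force: [-0.4, -0.7, 0.1]
opening: 0.496
finger_force: 0.0
time: 6.05
eef_pos: [0.4435, -0.1965, 0.1371]
tcp_rot: [0.96, 0.279, -0.002, -0.002]
contact_force: [-0.1, -0.4, 0.4]
opening: 0.501
finger_force: 0.0
6.1 [ 0.4445 -0.1973  0.1387] 32.383216208942535 [-0.6267 -0.0335  2.1093  0.0001  1.0677  0.3788]
486
[ 0.4472 -0.1993  0.0963] ((446.52410888671875, -199.8704376220703), (15.562804222106934, 11.49868106842041), 32.41610336303711)
d tool [0.0012 0.0033 0.0747]
```

View pics/w7.png

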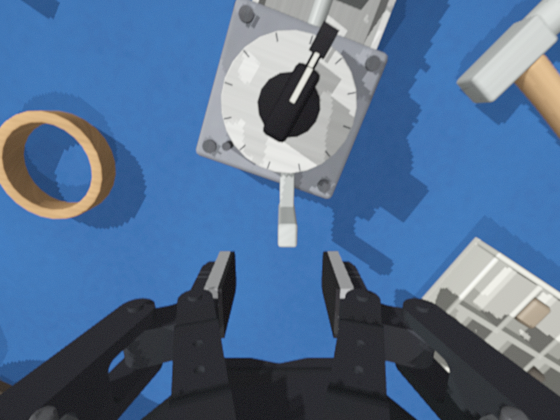

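The tab (288,240) is centred between the fingers, and its axis is aligned with the tool. I'll descend and pinch it.

```bash
python3 -m inch '[[0.5,0,0.003,0.03,0],[0.5,0,0.003,0.06,0],[0.5,0,0.003,0.072,0],[0.5,0,0.003,0.072,0],[0.9,0,0.003,0.072,0]]' 30; python3 -m inch '[[1,0,0,0,0],[1,0,0,0,0],[1,0,0,0,0],[1,0,0,0,0]]' 30
python3 - <<'E'
from h import *
np.set_printoptions(precision=4,suppress=True)
s=ctrl.get_state();M=R.from_quat(s["tcp_rot"]).as_matrix();a=np.degrees(np.arctan2(M[1,0],M[0,0]));print(s["eef_pos"],a)
e=np.array(s["eef_pos"]);ax=np.array([.512,-.1585,e[2]]);v=e-ax;print(np.linalg.norm(v),np.degrees(np.arctan2(v[1],v[0])))
r=.0777
# rows: axis assumed at r along +tool x; turn t cw
for t in range(0,71,7): print(t, r*(1-np.cos(np.radians(t))), -r*np.sin(np.radians(t)))
E
```

```text
time: 6.52
eef_pos: [0.447, -0.2004, 0.068]
tcp_rot: [0.96, 0.279, 0.0, 0.0]
contact_force: [-0.2, -0.6, 0.4]
opening: 0.373
finger_force: 0.0
time: 6.85
eef_pos: [0.4478, -0.2011, 0.0695]
tcp_rot: [0.96, 0.279, 0.001, 0.001]
contact_force: [-1.1, 0.5, 7.1]
opening: 0.134
finger_force: 33.7
[ 0.4478 -0.2011  0.0695] 32.426587708942755
0.07704688584126897 -146.47451485314605
0 0.0 -0.0
7 0.000579164017469282 -0.00946924798257996
14 0.002308022068355074 -0.018797331288094184
21 0.005160800861167425 -0.027845189679669834
28 0.009094972034861374 -0.036477940428463716
35 0.014051886158745338 -0.04456688910447628
42 0.01995764706040647 -0.05199144811408329
49 0.026724213447437587 -0.05864093438330939
56 0.03425071140032298 -0.06441621938752674
63 0.04242493817023722 -0.06923120692943618
70 0.05112503486359553 -0.07301411663506509
```

```bash
python3 -m inch '[[1,0.0006,-0.0095,0,7],[1,0.0023,-0.0188,0,14],[1,0.0052,-0.0278,0,21],[1,0.0091,-0.0365,0,28],[1,0.0141,-0.0446,0,35]]' 30; python3 -m inch '[[1,0.0006,-0.0095,0,7],[1,0.0015,-0.0152,0,11.3]]'
python3 - <<'E'
from h import *
np.set_printoptions(precision=4,suppress=True)
s=ctrl.get_state();M=R.from_quat(s["tcp_rot"]).as_matrix();a=np.degrees(np.arctan2(M[1,0],M[0,0]));print(s["eef_pos"],a,s["qpos"])
e=np.array(s["eef_pos"]);ax=np.array([.512,-.1585,e[2]]);v=e-ax;print(np.linalg.norm(v),np.degrees(np.arctan2(v[1],v[0])))
print(M.T@s["contact_force"],s["wrist_torque"])
E
```

```text
time: 7.27
eef_pos: [0.4357, -0.1561, 0.0696]
tcp_rot: [1.0, -0.025, 0.002, 0.002]
contact_force: [0.7, -1.5, 4.6]
opening: 0.136
finger_force: 33.6
time: 7.43
eef_pos: [0.438, -0.1408, 0.0696]
tcp_rot: [0.992, -0.123, 0.002, 0.002]
contact_force: [-1.1, -1.7, 5.6]
opening: 0.131
finger_force: 33.6
[ 0.438  -0.1408  0.0696] -14.146695425234428 [-0.5313  0.0129  2.2114 -0.0019  0.9127  1.2876]
0.07613643132655572 166.54766885687678
[-0.6676  1.9062 -5.5954] [-0.2828  0.2954  0.0252]
```

```bash
python3 -m inch '[[1,0.0002,-0.0048,0,3.5],[1,0.0006,-0.0095,0,7],[1,0.0006,-0.0095,0,7]]'; python3 -m inch '[[1,0.0001,-0.0027,0,2],[1,0.0002,-0.0054,0,4],[1,0.0002,-0.0054,0,4]]'; python3 -m inch '[[1,0.0001,-0.0027,0,2],[1,0.0001,-0.0027,0,2]]'
```

```text
time: 7.68
eef_pos: [0.4393, -0.1369, 0.0696]
tcp_rot: [0.984, -0.177, 0.0, 0.008]
contact_force: [-10.6, -20.8, 4.7]
opening: 0.139
finger_force: 46.7
time: 7.93
eef_pos: [0.4398, -0.1368, 0.0697]
tcp_rot: [0.978, -0.209, -0.0, 0.014]
contact_force: [-19.3, -38.8, 3.7]
opening: 0.133
finger_force: 68.0
time: 8.1
eef_pos: [0.4398, -0.1367, 0.0697]
tcp_rot: [0.974, -0.224, -0.001, 0.016]
contact_force: [-23.5, -47.6, 4.2]
opening: 0.138
finger_force: 78.5
```

```bash
python3 -m inch '[[1,-0.0003,0.007,0,-6],[1,-0.0003,0.007,0,-6],[0.6,-0.0003,0.007,0,-6],[0.5,-0.0003,0.007,0,-6],[0.5,-0.0003,0.007,0,-6]]'; python3 -m inch '[[0.5,0,0,0,0],[0.5,0,0,-0.03,0],[0.5,0,0,-0.07,0],[0.5,-0.02,0,-0.11,0],[0.5,-0.03,0,-0.14,0]]'; python3 -m inch '[[0.5,0,0,0,0],[0.5,0,0,0,0]]'; python3 meas.py r8.png
python3 - <<'E'
from h import *
np.set_printoptions(precision=4,suppress=True)
p=shot("wrist")
C=cloud(p);sel=(np.hypot(C[...,0]-.44,C[...,1]+.137)<.03)&(C[...,2]>.09)&(C[...,2]<.104)
P=C[sel];r=cv2.minAreaRect(P[:,:2].astype(np.float32)*1000);print(len(P),P.mean(0),r)
v=np.array(r[0])/1000-[.512,-.1585];print(np.degrees(np.arctan2(v[1],v[0])))
E
```

```text
time: 8.52
eef_pos: [0.4395, -0.1297, 0.0677]
tcp_rot: [0.983, -0.182, 0.0, -0.0]
contact_force: [-1.2, -0.8, 0.2]
opening: 0.497
finger_force: 0.0
time: 8.93
eef_pos: [0.4109, -0.118, 0.2093]
tcp_rot: [0.984, -0.181, 0.0, -0.0]
contact_force: [0.8, -1.3, 0.0]
opening: 0.499
finger_force: 0.0
time: 9.1
eef_pos: [0.4124, -0.1188, 0.2098]
tcp_rot: [0.984, -0.181, 0.003, 0.001]
contact_force: [-0.1, -0.7, -0.4]
opening: 0.5
finger_force: 0.0
9.1 [ 0.4124 -0.1188  0.2098] [-0.518  -0.2698  2.1764  0.0003  1.2288  1.4163] -20.83077729318294
dial 0.5113723522886869 -0.15815411832088325
dark 0.066 [  591     0   509   196 49908] [930.0298  64.9455] (845.0, 97.5) (195.0, 508.0) 90.0 ang from dial -33.02422421171744
dark 0.066 [  471    46   101   172 11057] [522.1522 135.8322] (522.8196411132812, 132.5164031982422) (166.13311767578125, 94.97200775146484) 84.80557250976562 ang from dial 2.766894394399611
dark 0.066 [   362    272    383    474 113973] [552.1709 546.9844] (572.759765625, 524.719970703125) (381.40350341796875, 450.0660095214844) 34.942691802978516 ang from dial -38.634356326869266
dark 0.072 [  539     0   561   216 60567] [912.6268  71.5259] (819.0, 107.5) (215.0, 560.0) 90.0 ang from dial -31.25927272432531
dark 0.072 [  470    64    99   168 10597] [519.6661 151.3812] (520.2677612304688, 148.45095825195312) (162.46473693847656, 93.078369140625) 84.9363784790039 ang from dial 3.2266872664479047
dark 0.072 [   363    285    375    464 109249] [549.0255 553.9484] (568.986572265625, 532.1798095703125) (373.2955627441406, 441.2171630859375) 34.94269561767578 ang from dial -41.17008999936212
291 [ 0.4382 -0.1364  0.0965] ((437.46142578125, -136.27601623535156), (11.499589920043945, 16.408443450927734), 69.32698059082031)
163.39783301723205
```

View pics/r8.png

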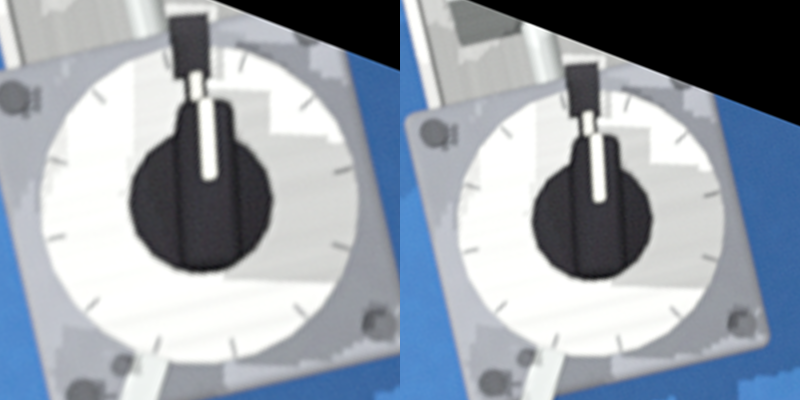

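The knob is still on the clip (bar line about 4°, clip about 3 to 5°), and the tab has stayed at its hard stop at about 163°. Nothing is touching, so I'll hand it in.

```bash
python3 -c "
from plant import ctrl
print(ctrl.sign_off())"
```

```text
the job is handed in; nothing more can be done
None
```

I turned the knob on the rock-core tray to the clip (aligned within about 1–2° by camera), turned the lock ring clockwise to its hard stop, let go with nothing touching, and handed the job in at about 9 s; no verdict was returned.

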